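Put the hair clipper away and shut its case

TASK

Put the hair clipper away: swing the lid of its case up until it rests against its stop, lay the clipper in the wide front bay of the case (set it down, do not drop it), then swing the lid fully shut again without slamming it. Leave the hairbrush, cream jar, mouthwash bottle and spray can where they are.

Things in the scene. Friction and masses are not known exactly. Their poses are not given: they have to be found in the camera images.
- clipper: Electric hair clipper, black with orange stripe and steel blade, 165 mm long, 42 wide, 38 high, 0.28 kg, lying on the near or far half of the grey mat (a hairbrush is on the other). Origin: centre of its underside; x runs along its length, blade at +82 mm, butt at -82 mm; z up. Its sides are flat and parallel from -75 to +35 mm.
- clipper_mid (a point): Centre of the clipper: 19 mm above its underside, mid-length.
- case: Clipper's grey case, fixed, left or right of the robot, 160 mm deep (x), 230 wide (y), 62 high; walls and floor 6. Origin: centre of underside; x points from the front (robot's side) to the hinge. A divider along y at x = +30 mm (top at 46 mm) parts the wide front bay (x -74 to +27, y -109 to +109) from the narrow rear bay full of black guard combs.
- bay (a point): Centre of the floor of the case's front bay (6 mm above the counter): the bay is 101 mm (x) by 218 mm (y) and 56 mm deep to the rim; same axes as the case.
- lid (a joint): Angle of the blue lid: 0 = fully shut, 0.1 to 0.35 = ajar (at the start), 1.65 = against its stop, just past upright. A stiff hinge (0.3 N m) holds it at any angle. Flat panel, 168 mm from hinge to front edge, 236 wide, 10 thick, underside at rim height (62) when shut; it opens upward and away from the front.
- lid_handle (a point): Middle of the bar of the steel bow handle on the lid: round bar, 10 mm diameter, 90 long, along the case's y axis, its centre 154 mm from the hinge line and 38 mm above the lid's upper face (48 above its underside). Site and axes move with the lid.
- lid_hinge (a point): Middle of the hinge line: at the case's x = +80 mm, 62 mm above the counter; the line runs along the case's y axis. The point's axes turn with the lid.
- mat: Grey mat fixed to the counter, 290 x 250 mm and 4 mm thick. Origin: centre of its underside.
- hairbrush: Wooden hairbrush lying bristles down on the mat, 190 mm long, 60 wide, 32 high; a bystander. Origin on its underside, near mid-length; x runs along it from handle to head.
- jar: Small blue cream jar with a white lid, 64 mm across, 55 tall, standing on the counter between or in front of the mat and the case; a bystander. Origin: centre of its underside.
- mouthwash: Green mouthwash bottle with a black cap, 68 mm across, 190 tall, at the back of the counter; a bystander. Origin: centre of its underside.
- deodorant: Red spray can with a white cap, 50 mm across, 150 tall, at the back of the counter; a bystander. Origin: centre of its underside.
Mind the look-alikes: they are no part of the job. What is shaped like the clipper but blue, green or yellow is not meant.

How it is judged:
By the outcome, as a careful person would: the job done as asked, in the order asked, and still so for the second after the job is handed in, with the robot touching nothing.
It also fails if it takes over 72 s, if anything falls off the work surface, if the arm or the gripper's body presses on something with over 40 N, if the wrist force passes 120 N, or if a joint passes its speed limit or range.

ROBOT

A 6-joint arm with a two-finger parallel gripper is mounted at the origin on the work surface. World frame = base frame: x ahead of the robot, y to its left, z up, the work surface at z = 0. Lengths are in m, angles in rad, forces in N, time in s.
With the tool pointing down it reaches from about 0.3 to 0.875 m from the base axis. Payload 4.2 kg.
Tool frame: the origin (TCP) lies on the front face of the gripper's body, between the roots of the fingers; the fingertips stand 73 mm ahead of it and the grasp point (between the pads) lies 54 mm ahead of it; z points along the fingers, y is the line along which they close (so a half turn about z gives the same grasp; the last joint's range is limited). The gripper opens to 85 mm and grips with 20 to 120 N. Pads are 22 mm wide; open, the fingers measure 114 mm over their backs; the gripper's body (76 mm by 85 mm) begins 54 mm behind the grasp point. The pads swing forward as they close: fully open they stand 13 mm farther back than shut.
Start: joints at [-1.265, 0.32, 1.565, -0, 1.257, -0.02], TCP at [0.184, -0.545, 0.304] pointing down, gripper open.
Joint ranges: [-3.11, 3.11], [-0.84, 2.01], [0.21, 2.61], [-1.34, 4.49], [0.05, 2.63], [-2.56, 2.56]. Speed limits (rad/s): [2.57, 2.57, 3.14, 3.14, 3.14, 3.14].

INTERFACE

Orientations are given as a unit quaternion [x, y, z, w].
In Python, from workcell import ctrl gives the robot as it stands.
- The arm moves only by the tool carry_out, never from a script. Its argument "series" is text: rows parted by semicolons, each of 5 numbers parted by spaces: the shift along the tool's x, y, z in mm, then the turn about the tool's z in degrees, then the closure, from 0 (fully open) to 1 (shut). A call has 1 to 5 rows; each row shifts and turns the commanded pose from where the row before left it, along the tool's axes as they then stand; what a row does not reach is not made up. A row lasts 1/10 s, in which the tool goes at most 50 mm and 8.59 degrees, less where a joint would pass 70% of its speed; a pose out of reach is approached as far as the arm can. A call with a gripper value outside its range is refused whole. The fingers move at their own pace and stop on an object; "force" is the grip in N (left out, the last holds). Time passes only in rows, so rows that do not move let the fingers close. It gives the time, the measured TCP pose, the force, the opening and the grip force at its end, in the units of the state.
- ctrl.get_obs(): the state, without advancing time (a new reading comes with each control period).
- ctrl.capture(name): name is "scene" or "top" or "wrist"; returns a dict with "img" (384x512x3 uint8, red, green, blue), "depth" (384x512 float32, m along the optical axis (not along the pixel's ray), 0 where there is no reading), "fx", "fy", "cx", "cy" (pixels), "view" (4x4, takes a point from world to camera coordinates); the wrist camera has in their place "tool_from_camera" (4x4, takes a point from camera to tool coordinates, whose origin is the TCP and whose axes are the flange's). Camera axes: x right, y up, looking along -z (the intrinsics and any distortion apply to the point x, -y, -z); pixel columns grow to the right and rows downward; lengths in m; the calibration is good to about 2 mm. A picture is of the moment at which its call begins: read the wrist's pose just before it.
- ctrl.hand_in(): hands the job in; it is judged then, once.
The state is a dict: "t": time; "qpos": joint angles; "dq": joint speeds; "joint_torque": joint torques, N m; "position": TCP position; "tcp_rot": TCP orientation; "ft_force": force on the tool from outside, world axes, zero at the start; "torque": the same for the moment, N m; "gripper_width": finger opening in m; "finger_force": force on a finger pad.
Only numpy, scipy, OpenCV 4.12 (cv2) and the standard library are available. Lean on these libraries where they do the work, as an engineer would, in place of code of your own. Each camera call takes 0.05 s, during which the arm holds its last target. There are 200 camera calls.

## Working session

There is one attempt and no reset: what is moved stays moved. The work goes in short steps, Python scripts to look and compute and a tool call to move; the robot and the scene stay as the last step left them, time stands still between calls to the robot, and variables do not carry over. Pictures are saved under pics/ and viewed, at most 10 in all, crops included, and the job is handed in when it is done.

Besides the shell and the picture viewer there is one more tool, called after "Call:" by a JSON object that holds its "api" and its "payload", one argument or row to a line. carry_out: Moves the arm, as the interface text tells. Its arguments: {"type":"object","properties":{"series":{"type":"string"},"force":{"type":"number"}},"required":["series"]}

```bash
mkdir -p pics; ls; cat > h.py <<'E'
import numpy as np, cv2
from workcell import ctrl
def cap(n, save=None):
    c=ctrl.capture(n)
    if save: cv2.imwrite('pics/'+save,c['img'][:,:,::-1])
    return c
def world(c,uv,z=None,M=None):
    """pixels Nx2 -> world; by depth, or onto plane z"""
    V=np.linalg.inv(c['view']) if M is None else M
    uv=np.atleast_2d(uv).astype(float)
    d=np.c_[(uv[:,0]-c['cx'])/c['fx'],-(uv[:,1]-c['cy'])/c['fy'],-np.ones(len(uv))]
    if z is None:
        dep=c['depth'][uv[:,1].astype(int),uv[:,0].astype(int)]
        p=d*dep[:,None]
        return p@V[:3,:3].T+V[:3,3]
    D=d@V[:3,:3].T; o=V[:3,3]
    return o+D*((z-o[2])/D[:,2])[:,None]
E
python3 - <<'E'
from h import *
o=ctrl.get_obs(); print(o)
a=cap('top','top0.png'); b=cap('scene','scene0.png')
print({k:a[k] for k in a if k not in('img','depth')}); print({k:b[k] for k in b if k not in('img','depth')})
cv2.imwrite('pics/both.png',cv2.resize(np.vstack([a['img'],b['img']])[:,:,::-1],(400*1,600)))
E
```

```text
pics
{'t': 0.0, 'qpos': array([-1.26498208e+00,  3.20263270e-01,  1.56567387e+00, -2.00724052e-05,
        1.25741912e+00, -1.99880689e-02]), 'dq': array([-9.09375514e-04, -1.36857851e-03,  1.58650797e-05, -4.60320834e-04,
        1.71557773e-03,  1.60004287e-03]), 'joint_torque': array([-1.79923805e-03, -4.15530717e+01, -2.34165680e+01, -1.80453167e-04,
        8.26073578e-03,  1.11721329e-05]), 'position': array([ 0.18393501, -0.54441043,  0.30310061]), 'tcp_rot': array([ 9.86760035e-01,  1.62184633e-01, -1.35039952e-04, -8.71453302e-04]), 'ft_force': array([ 0.32460612, -0.06679718,  0.81754896]), 'torque': array([ 0.01791057, -0.03737062,  0.00134306]), 'finger_force': 0.0, 'gripper_width': 0.08546159327890239}
{'fx': 443.29649739234395, 'fy': 443.29649739234395, 'cx': 258.37304240414534, 'cy': 194.85119683028137, 'view': array([[-0.01710752, -0.99983572, -0.00598894,  0.13544822],
       [ 0.98654064, -0.01785363,  0.16253864, -0.51346277],
       [-0.16261886, -0.00312771,  0.986684  , -1.17689319],
       [ 0.        ,  0.        ,  0.        ,  1.        ]])}
{'fx': 437.421428237493, 'fy': 437.421428237493, 'cx': 257.25809939087975, 'cy': 192.85379781134722, 'view': array([[-0.44252541,  0.89655672,  0.0189023 ,  0.12116409],
       [-0.51001124, -0.26895879,  0.81703715,  0.21306162],
       [ 0.73760409,  0.35191932,  0.57627511, -1.64944027],
       [ 0.        ,  0.        ,  0.        ,  1.        ]])}
```

View pics/top0.png

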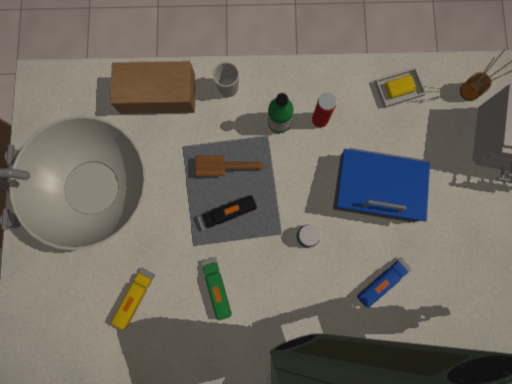

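View pics/scene0.png

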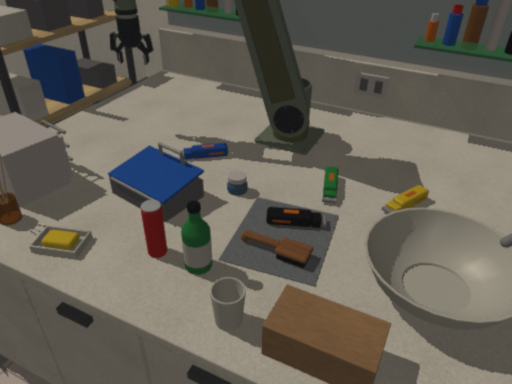

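```bash
cat > m.py <<'E'
from h import *
c=cap('top')
hsv=cv2.cvtColor(c['img'],cv2.COLOR_RGB2HSV)
H,W=hsv.shape[:2]; uu,vv=np.meshgrid(np.arange(W),np.arange(H))
P=world(c,np.c_[uu.ravel(),vv.ravel()]).reshape(H,W,3)
ok=c['depth']>0
def box(u0,u1,v0,v1): return (uu>u0)&(uu<u1)&(vv>v0)&(vv<v1)
def rep(n,m):
    q=P[m]; r=cv2.minAreaRect(q[:,:2].astype(np.float32)*1000)
    print(n,m.sum(),'z med/95',np.round(np.percentile(q[:,2],[5,50,95]),4),'rect',np.round(r[0],1),np.round(r[1],1),round(r[2],1))
# clipper
m=ok&box(190,275,190,235)&(P[:,:,2]>0.025)
rep('clipper',m)
q=P[m][:,:2]; ctr=q.mean(0); w,v=np.linalg.eigh(np.cov(q.T)); print(' mean',ctr,'axis deg',np.degrees(np.arctan2(v[1,1],v[0,1])))
og=m&(hsv[:,:,0]<20)&(hsv[:,:,1]>150); rep('orange',og)
rep('counter',ok&box(300,340,250,275))
rep('mat',ok&box(186,275,225,242)&(P[:,:,2]<0.02))
rep('brush',ok&box(190,270,150,182)&(P[:,:,2]>0.02))
rep('jar',ok&box(290,325,220,252)&(P[:,:,2]>0.045))
rep('mouth',ok&box(262,297,88,135)&(P[:,:,2]>0.03))
rep('deo',ok&box(308,338,88,132)&(P[:,:,2]>0.03))
lid=ok&box(325,440,140,230)&(hsv[:,:,0]>105)&(hsv[:,:,0]<125)&(hsv[:,:,1]>150)&(P[:,:,2]>0.05)
lid=cv2.erode(lid.astype(np.uint8),np.ones((3,3)))>0
q=P[lid]; A=np.c_[q[:,:2],np.ones(len(q))]
for _ in range(3):
    k,*_r=np.linalg.lstsq(A,q[:,2],rcond=None); r=q[:,2]-A@k; s=abs(r)<.006; q=q[s];A=A[s]
n=np.array([-k[0],-k[1],1]);n/=np.linalg.norm(n)
print('lid n',n,'ang',np.arccos(n[2]),'uphill dir deg',np.degrees(np.arctan2(k[1],k[0])),'res',r.std())
rep('lid',lid)
d=(P[:,:,2]-(P[:,:,:2]@k[:2]+k[2]))*n[2]
hm=ok&box(350,425,190,222)&(d>.025)&(d<.055)
rep('handle',hm); q=P[hm]; print('h mean',q.mean(0),'d95',np.percentile(d[hm],95)); w,v=np.linalg.eigh(np.cov(q[:,:2].T)); print('axis',np.degrees(np.arctan2(v[1,1],v[0,1])))
print('plane',k)
cr=c['img'][120:310,90:440,::-1]
cv2.imwrite('pics/crop1.png',cv2.resize(cr,None,fx=2.2,fy=2.2,interpolation=cv2.INTER_CUBIC))
E
python3 m.py
```

```text
clipper 835 z med/95 [0.03   0.0409 0.0458] rect [473.  214.2] [ 43.3 163.4] 20.5
 mean [0.47393183 0.2072541 ] axis deg 110.30036374128184
orange 103 z med/95 [0.0394 0.0425 0.0468] rect [477.1 201.1] [18.5 42.7] 21.0
counter 932 z med/95 [-0.0035  0.0004  0.0043] rect [329.6 -41.5] [107.3  63.3] 89.0
mat 1383 z med/95 [-0.0015  0.004   0.0083] rect [413.9 207.3] [245.6  43. ] 88.9
brush 919 z med/95 [0.0311 0.0359 0.0399] rect [603.  209.1] [188.6  59.1] 88.6
jar 350 z med/95 [0.0517 0.0553 0.0591] rect [403.5  -8.1] [54.6 54.7] 60.1
mouth 760 z med/95 [0.0451 0.1273 0.1915] rect [731.2  63.5] [66.8 59.8] 81.7
deo 536 z med/95 [0.0424 0.1393 0.1532] rect [741.  -54.7] [48.  47.2] 8.2
lid n [ 0.13419099 -0.02476402  0.99064601] ang 0.13688394314287936 uphill dir deg 169.54409672523656 res 0.0020807099894343357
lid 4378 z med/95 [0.0742 0.0841 0.0949] rect [ 532.6 -206.8] [227.9 158.8] 79.6
handle 163 z med/95 [0.1295 0.135  0.1386] rect [ 471.8 -196.9] [98.9 11. ] 79.9
h mean [ 0.47137432 -0.19600689  0.1347363 ] d95 0.04534566914323036
axis 79.55246984166104
plane [-0.13545806  0.02499785  0.16176784]
```

View pics/crop1.png

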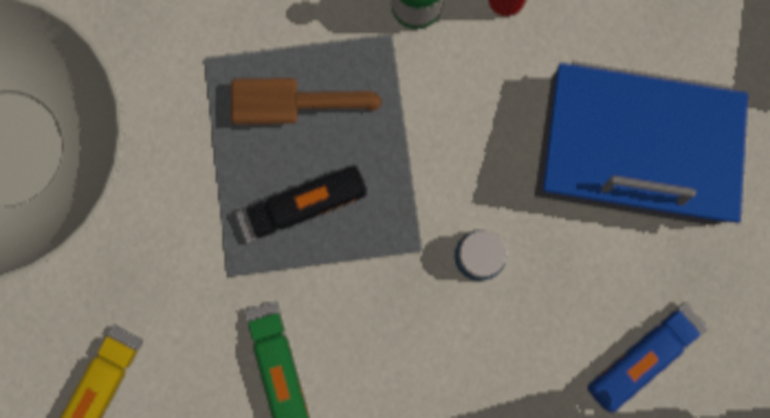

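The black clipper with orange stripe on the mat, at (229,212), is the one meant. The others at (217,290) green, (131,302) yellow and (383,284) blue are look-alikes by colour and lie off the mat. Its blade points left (+y). The case is on the right at (383,185) with its lid ajar by 0.137 rad.

```bash
cat > go.py <<'E'
import sys
from h import *
from scipy.spatial.transform import Rotation as R
def go(x,y,z,a):
    o=ctrl.get_obs(); r=R.from_quat(o['tcp_rot']); X=r.as_matrix()[:,0]
    a0=np.degrees(np.arctan2(X[1],X[0]))
    d=r.inv().apply(np.array([x,y,z])-o['position'])*1000
    print('t',round(o['t'],2),'pos',np.round(o['position'],4),'a',round(a0,1),'tilt',np.round(r.as_matrix()[:,2],3),'q6',round(o['qpos'][5],2),'w',round(o['gripper_width'],4),'F',np.round(o['ft_force'],1))
    print('shift',np.round(d,1),'turn',round((a0-a+180)%360-180,1),'then-axes shift', np.round(np.r_[R.from_euler('z',-((a0-a+180)%360-180),degrees=True).apply(d)],1))
if __name__=='__main__': go(*map(float,sys.argv[1:5]))
E
python3 go.py .4718 -.197 .275 79.6
```

```text
t 0.15 pos [ 0.184  -0.5445  0.3033] a 18.7 tilt [-0.     0.001 -1.   ] q6 -0.02 w 0.0855 F [-0.6  0.4 -0.2]
shift [ 383.9 -237.1   28.6] turn -60.9 then-axes shift [393.7 220.4  28.6]
```

Call:
{"api": "carry_out", "payload": {
  "series": "38.4 -23.7 2 0 0; 38.4 -23.7 3 0 0; 38.4 -23.7 3 0 0; 38.4 -23.7 3 0 0; 38.4 -23.7 3 0 0",
  "force": 25
}}

```text
t: 0.65
position: [0.3287, -0.3695, 0.2896]
tcp_rot: [0.987, 0.162, 0.0, -0.0]
ft_force: [0.3, -0.8, -0.1]
gripper_width: 0.0854
finger_force: 0.0
```

Call:
{"api": "carry_out", "payload": {
  "series": "38.4 -23.7 3 0 0; 38.4 -23.7 3 0 0; 38.4 -23.7 3 0 0; 38.4 -23.7 3 0 0; 38.4 -23.7 3 0 0"
}}

```text
t: 1.15
position: [0.4728, -0.1957, 0.2747]
tcp_rot: [0.987, 0.162, -0.0, 0.0]
ft_force: [1.4, -1.1, 0.5]
gripper_width: 0.0854
finger_force: 0.0
```

Call:
{"api": "carry_out", "payload": {
  "series": "0 0 0 -7.6 0; 0 0 0 -7.6 0; 0 0 0 -7.6 0; 0 0 0 -7.6 0; 0 0 0 -7.6 0"
}}

```text
t: 1.65
position: [0.4719, -0.1971, 0.2746]
tcp_rot: [0.879, 0.477, -0.0, -0.0]
ft_force: [-0.0, -0.2, -0.0]
gripper_width: 0.0856
finger_force: 0.0
```

Call:
{"api": "carry_out", "payload": {
  "series": "0 0 0 -7.6 0; 0 0 0 -7.6 0; 0 0 0 -7.6 0; 0 0 0 0 0; 0 0 0 0 0"
}}

```text
t: 2.15
position: [0.4719, -0.1973, 0.2747]
tcp_rot: [0.77, 0.638, -0.0, -0.0]
ft_force: [-0.2, 0.1, 0.3]
gripper_width: 0.0852
finger_force: 0.0
```

```bash
python3 go.py .4718 -.197 .1845 79.6; python3 - <<'E'
from h import *
from scipy.spatial.transform import Rotation as R
o=ctrl.get_obs(); c=cap('wrist','w1.png')
T=np.eye(4);T[:3,:3]=R.from_quat(o['tcp_rot']).as_matrix();T[:3,3]=o['position']
M=T@c['tool_from_camera']
vv,uu=np.nonzero(c['depth']>0)
P=world(c,np.c_[uu,vv],M=M)
s=(P[:,2]>.115)&(P[:,2]<.145)&(np.hypot(P[:,0]-.472,P[:,1]+.197)<.06)
q=P[s]; print(s.sum(),q.mean(0),np.percentile(q[:,2],[5,50,95]),cv2.minAreaRect(q[:,:2].astype(np.float32)*1000))
E
```

```text
t 2.15 pos [ 0.4719 -0.1973  0.2747] a 79.3 tilt [-0.  0. -1.] q6 -0.23 w 0.0852 F [-0.2  0.1  0.3]
shift [ 0.2 -0.1 90.2] turn -0.3 then-axes shift [ 0.2 -0.1 90.2]
1304 [ 0.47168674 -0.19335658  0.13541561] [0.13268626 0.13611032 0.1376724 ] ((469.93133544921875, -197.47706604003906), (98.75849914550781, 11.360629081726074), 79.44384765625)
```

View pics/w1.png

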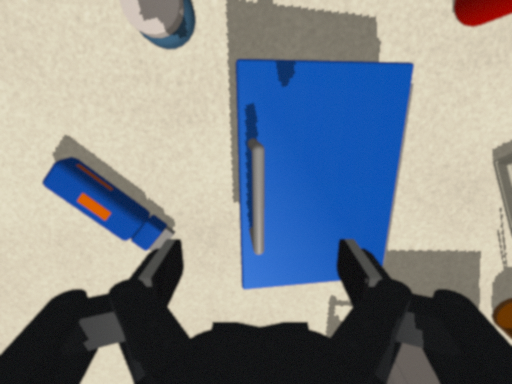

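The wrist view shows the bar upright at (257,195), over the lid's front edge, matching the top-view position to 2 mm. I'll descend and grip it.

Call:
{"api": "carry_out", "payload": {
  "series": "0 0 30 0 0; 0 0 30 0 0; 0 0 20 0 0; 0 0 10 0 0; 0 0 0 0 0.5"
}}

```text
t: 2.7
position: [0.4715, -0.1971, 0.1839]
tcp_rot: [0.769, 0.639, -0.001, -0.001]
ft_force: [-0.3, 0.2, 0.2]
gripper_width: 0.0733
finger_force: 0.0
```

Call:
{"api": "carry_out", "payload": {
  "series": "0 0 0 0 1; 0 0 0 0 1; 0 0 0 0 1; 0 0 0 0 1; 0 0 0 0 1",
  "force": 25
}}

```text
t: 3.2
position: [0.4704, -0.1971, 0.185]
tcp_rot: [0.769, 0.639, -0.001, -0.001]
ft_force: [-5.3, -0.2, 2.5]
gripper_width: 0.0091
finger_force: 25.2
```

Call:
{"api": "carry_out", "payload": {
  "series": "0 0 0 0 1; 0 0 0 0 1; 0 0 0 0 1"
}}

```text
t: 3.5
position: [0.4704, -0.1971, 0.185]
tcp_rot: [0.769, 0.639, -0.001, -0.001]
ft_force: [-5.2, -0.7, 3.5]
gripper_width: 0.0092
finger_force: 25.2
```

```bash
cat > arc.py <<'E'
import sys
from h import *
f,t,n=float(sys.argv[1]),float(sys.argv[2]),int(sys.argv[3])
th=np.linspace(f,t,n+1)
x=-154*np.cos(th)+48*np.sin(th); z=154*np.sin(th)+48*np.cos(th)
print('path x,z',np.round(x[[0,-1]],1),np.round(z[[0,-1]],1))
X=np.round(x-x[0]);Z=np.round(z-z[0])
print('; '.join(f'0 {a:.0f} {-b:.0f} 0 1' for a,b in zip(np.diff(X),np.diff(Z))))
E
python3 arc.py .137 1.66 20; python3 go.py .4718 -.197 .1845 79.6
```

```text
path x,z [-146.    61.5] [ 68.6 149.1]
0 6 -11 0 1; 0 6 -10 0 1; 0 7 -10 0 1; 0 8 -10 0 1; 0 9 -8 0 1; 0 9 -8 0 1; 0 10 -8 0 1; 0 11 -6 0 1; 0 10 -6 0 1; 0 12 -5 0 1; 0 11 -4 0 1; 0 12 -3 0 1; 0 12 -2 0 1; 0 12 -1 0 1; 0 13 -1 0 1; 0 12 1 0 1; 0 12 1 0 1; 0 12 3 0 1; 0 12 3 0 1; 0 12 4 0 1
t 3.5 pos [ 0.4704 -0.1971  0.185 ] a 79.5 tilt [-0.004  0.001 -1.   ] q6 -0.23 w 0.0092 F [-5.2 -0.7  3.5]
shift [0.4 1.4 0.5] turn -0.1 then-axes shift [0.3 1.4 0.5]
```

Call:
{"api": "carry_out", "payload": {
  "series": "0 6 -11 0 1; 0 6 -10 0 1; 0 7 -10 0 1; 0 8 -10 0 1; 0 9 -8 0 1"
}}

```text
t: 4.0
position: [0.5039, -0.2033, 0.234]
tcp_rot: [0.769, 0.639, -0.003, -0.004]
ft_force: [-12.5, 0.4, 6.4]
gripper_width: 0.0092
finger_force: 25.1
```

Call:
{"api": "carry_out", "payload": {
  "series": "0 9 -8 0 1; 0 10 -8 0 1; 0 11 -6 0 1; 0 10 -6 0 1; 0 12 -5 0 1"
}}

```text
t: 4.5
position: [0.5568, -0.2132, 0.2688]
tcp_rot: [0.769, 0.639, -0.001, -0.001]
ft_force: [-6.0, 1.4, 7.9]
gripper_width: 0.009
finger_force: 25.5
```

Call:
{"api": "carry_out", "payload": {
  "series": "0 11 -4 0 1; 0 12 -3 0 1; 0 12 -2 0 1; 0 12 -1 0 1; 0 13 -1 0 1"
}}

```text
t: 5.0
position: [0.617, -0.2244, 0.2788]
tcp_rot: [0.769, 0.639, -0.001, -0.001]
ft_force: [-4.0, -0.2, 3.4]
gripper_width: 0.0088
finger_force: 25.7
```

Call:
{"api": "carry_out", "payload": {
  "series": "0 12 1 0 1; 0 12 1 0 1; 0 12 3 0 1; 0 8 2 0 1; 0 0 0 0 1"
}}

```text
t: 5.5
position: [0.6623, -0.2328, 0.2709]
tcp_rot: [0.769, 0.639, 0.001, 0.001]
ft_force: [1.2, -1.5, 1.7]
gripper_width: 0.009
finger_force: 25.5
```

```bash
python3 - <<'E'
from h import *
from go import go
go(.673,-.233,.2655,79.6)
o=ctrl.get_obs(); c=cap('scene','s2.png')
E
```

```text
t 5.5 pos [ 0.6623 -0.2328  0.2709] a 79.5 tilt [ 0.003 -0.001 -1.   ] q6 -0.17 w 0.009 F [ 1.2 -1.5  1.7]
shift [ 1.8 10.6  5.4] turn -0.1 then-axes shift [ 1.8 10.6  5.4]
```

View pics/s2.png

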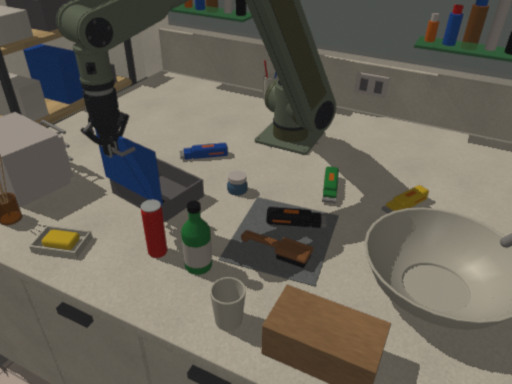

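The lid is nearly upright at (130,168), held at the bar. I'll move on in small steps until the stop is felt.

Call:
{"api": "carry_out", "payload": {
  "series": "0 4 1 0 1; 0 4 1 0 1; 0 3 1 0 1; 0 0 0 0 1"
}}

```text
t: 5.95
position: [0.6718, -0.2346, 0.2675]
tcp_rot: [0.769, 0.639, -0.0, 0.0]
ft_force: [-0.2, -1.3, 0.7]
gripper_width: 0.0086
finger_force: 25.4
```

Call:
{"api": "carry_out", "payload": {
  "series": "0 3 1 0 1; 0 2 1 0 1; 0 0 0 0 1"
}}

```text
t: 6.25
position: [0.6736, -0.2349, 0.2669]
tcp_rot: [0.769, 0.639, -0.003, -0.003]
ft_force: [-13.0, 1.5, 9.6]
gripper_width: 0.0089
finger_force: 26.3
```

Call:
{"api": "carry_out", "payload": {
  "series": "0 -1 0 0 0.68; 0 -1 0 0 0.68; 0 0 0 0 0.68; 0 0 0 0 0.68"
}}

```text
t: 6.65
position: [0.6748, -0.2349, 0.2655]
tcp_rot: [0.769, 0.639, 0.0, 0.0]
ft_force: [0.0, -0.5, 0.2]
gripper_width: 0.0274
finger_force: 0.0
```

Call:
{"api": "carry_out", "payload": {
  "series": "0 0 -10 0 0.68; 0 0 -20 0 0.68; 0 0 -20 0 0.68; 0 0 -25 0 0.68; 0 0 0 0 0.68"
}}

```text
t: 7.15
position: [0.6757, -0.2353, 0.3461]
tcp_rot: [0.769, 0.639, 0.002, 0.004]
ft_force: [0.9, 0.1, 1.0]
gripper_width: 0.0271
finger_force: 0.0
```

```bash
cat > lid.py <<'E'
from h import *
# lid angle from blue points in the scene view (and top), in case coords about the hinge
for n in('scene','top'):
    c=cap(n); hsv=cv2.cvtColor(c['img'],cv2.COLOR_RGB2HSV)
    vv,uu=np.nonzero((hsv[:,:,0]>105)&(hsv[:,:,0]<125)&(hsv[:,:,1]>150)&(c['depth']>0))
    P=world(c,np.c_[uu,vv])-[.614,-.2225,.062]; a=np.radians(-10.4)
    x=P[:,0]*np.cos(a)+P[:,1]*np.sin(a); y=-P[:,0]*np.sin(a)+P[:,1]*np.cos(a); z=P[:,2]
    s=(abs(y)<.12)&(x>-.2)&(x<.1)&(z>.0)&(np.hypot(x,z)>.03)&(np.hypot(x,z)<.19)
    if s.sum()<50: continue
    q=np.c_[x,z][s]; w,v=np.linalg.eigh(np.cov(q.T)); d=v[:,1]*np.sign(v[1,1]+1e-9)
    print(n,s.sum(),'angle',np.arctan2(d[1],-d[0]),'max r',np.percentile(np.hypot(*q.T),98))
E
python3 lid.py; python3 go.py .4735 .2105 .35 110.3
```

```text
scene 1868 angle 1.6500421608091702 max r 0.16716061088610837
top 1579 angle 1.656583978493044 max r 0.16954549214161166
t 7.25 pos [ 0.6747 -0.235   0.3417] a 79.5 tilt [ 0.002 -0.001 -1.   ] q6 -0.17 w 0.0273 F [-0.4 -0.  -0.3]
shift [ 401.2 -279.1   -8.9] turn -30.8 then-axes shift [487.6 -34.1  -8.9]
```

Call:
{"api": "carry_out", "payload": {
  "series": "36.5 -25.4 -1 0 0.3; 36.5 -25.4 -1 0 0; 36.5 -25.4 -1 0 0; 36.5 -25.4 0 0 0; 36.5 -25.4 0 0 0"
}}

```text
t: 7.75
position: [0.5816, -0.0308, 0.3425]
tcp_rot: [0.769, 0.639, -0.001, -0.001]
ft_force: [0.0, -0.2, -0.2]
gripper_width: 0.0853
finger_force: 0.0
```

Call:
{"api": "carry_out", "payload": {
  "series": "36.5 -25.4 0 0 0; 36.5 -25.4 0 0 0; 36.5 -25.4 0 0 0; 36.5 -25.4 0 0 0; 36.5 -25.4 0 0 0"
}}

```text
t: 8.25
position: [0.49, 0.1716, 0.3426]
tcp_rot: [0.769, 0.639, -0.001, -0.0]
ft_force: [0.6, -0.7, -0.2]
gripper_width: 0.0854
finger_force: 0.0
```

Call:
{"api": "carry_out", "payload": {
  "series": "36.5 -25.4 0 0 0; 0 0 0 -7.7 0; 0 0 0 -7.7 0; 0 0 0 -7.7 0; 0 0 0 -7.7 0"
}}

```text
t: 8.75
position: [0.4726, 0.2109, 0.3425]
tcp_rot: [0.569, 0.822, -0.001, -0.001]
ft_force: [0.5, 0.5, -0.7]
gripper_width: 0.0855
finger_force: 0.0
```

Call:
{"api": "carry_out", "payload": {
  "series": "0 0 25 0 0; 0 0 25 0 0; 0 0 20 0 0; 0 0 0 0 0; 0 0 0 0 0"
}}

```text
t: 9.25
position: [0.4731, 0.2108, 0.2735]
tcp_rot: [0.572, 0.82, -0.001, -0.0]
ft_force: [-0.5, 1.3, 0.5]
gripper_width: 0.0857
finger_force: 0.0
```

```bash
cat > wc.py <<'E'
from h import *
from go import go
from scipy.spatial.transform import Rotation as R
o=ctrl.get_obs(); c=cap('wrist','w2.png')
T=np.eye(4);T[:3,:3]=R.from_quat(o['tcp_rot']).as_matrix();T[:3,3]=o['position']
M=T@c['tool_from_camera']
vv,uu=np.nonzero(c['depth']>0)
P=world(c,np.c_[uu,vv],M=M)
s=(P[:,2]>.025)&(P[:,2]<.055)&(np.hypot(P[:,0]-.473,P[:,1]-.211)<.1)
q=P[s]; r=cv2.minAreaRect(q[:,:2].astype(np.float32)*1000); print(s.sum(),q.mean(0),np.percentile(q[:,2],[5,50,95]),r)
w,v=np.linalg.eigh(np.cov(q[:,:2].T)); print(np.degrees(np.arctan2(v[1,1],v[0,1])))
go(r[0][0]/1000,r[0][1]/1000,.084,110.3)
E
python3 wc.py
```

```text
4193 [0.47200745 0.21299947 0.04075159] [0.03272388 0.04264881 0.04456802] ((471.74835205078125, 213.7200469970703), (41.95747375488281, 161.69775390625), 20.289390563964844)
110.72027961103997
t 9.3 pos [0.4735 0.2109 0.2743] a 110.3 tilt [ 0.  0. -1.] q6 0.04 w 0.0852 F [-0.4 -0.9  0.8]
shift [  3.2  -0.8 190.3] turn -0.0 then-axes shift [  3.2  -0.7 190.3]
```

View pics/w2.png

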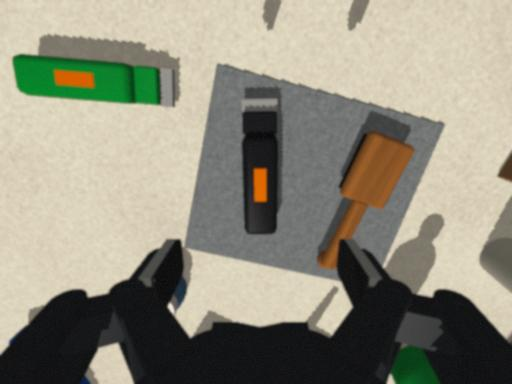

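The black clipper at (260,160) sits between the fingers, blade up at (261,104). The brush at (365,195) is clear. Descending.

Call:
{"api": "carry_out", "payload": {
  "series": "0 -1 45 0 0; 0 0 45 0 0; 0 0 45 0 0; 0 0 35 0 0; 0 0 16 0 0"
}}

```text
t: 9.8
position: [0.4717, 0.2102, 0.0859]
tcp_rot: [0.572, 0.82, -0.001, -0.001]
ft_force: [-0.1, -1.1, 0.0]
gripper_width: 0.0849
finger_force: 0.0
```

Call:
{"api": "carry_out", "payload": {
  "series": "0 0 8 0 0; 0 0 0 0 0; 0 0 0 0 0.4; 0 0 0 0 1; 0 0 0 0 1",
  "force": 40
}}

```text
t: 10.3
position: [0.4729, 0.2107, 0.081]
tcp_rot: [0.572, 0.82, 0.001, 0.001]
ft_force: [-0.2, 0.2, 0.0]
gripper_width: 0.0439
finger_force: 0.0
```

Call:
{"api": "carry_out", "payload": {
  "series": "0 0 0 0 1; 0 0 0 0 1; 0 0 0 0 1; 0 0 -5 0 1; 0 0 -10 0 1"
}}

```text
t: 10.8
position: [0.4715, 0.2102, 0.0947]
tcp_rot: [0.572, 0.82, -0.001, -0.001]
ft_force: [-0.2, -0.2, -4.0]
gripper_width: 0.0415
finger_force: 41.1
```

Call:
{"api": "carry_out", "payload": {
  "series": "0 0 -20 0 1; 0 0 -30 0 1; 0 0 -40 0 1; 0 0 -40 0 1; 0 0 0 0 1"
}}

```text
t: 11.3
position: [0.4747, 0.2115, 0.2308]
tcp_rot: [0.572, 0.82, 0.005, 0.003]
ft_force: [0.9, 0.2, -2.1]
gripper_width: 0.0417
finger_force: 41.5
```

```bash
python3 wc.py; python3 go.py .5122 -.2038 .225 79.6
```

```text
t 11.35 pos [0.4732 0.2109 0.2278] a 110.3 tilt [ 0.006  0.002 -1.   ] q6 0.04 w 0.041 F [-0.4 -0.2 -4.1]
shift [-402.5 -107.1    2.1] turn 30.7 then-axes shift [-400.8  113.2    2.1]wc.py:10: RuntimeWarning: Mean of empty slice.
  q=P[s]; r=cv2.minAreaRect(q[:,:2].astype(np.float32)*1000); print(s.sum(),q.mean(0),np.percentile(q[:,2],[5,50,95]),r)
  ret = um.true_divide(
Traceback (most recent call last):
  File "wc.py", line 10, in <module>
    q=P[s]; r=cv2.minAreaRect(q[:,:2].astype(np.float32)*1000); print(s.sum(),q.mean(0),np.percentile(q[:,2],[5,50,95]),r)
                                                                                        ~~~~~~~~~~~~~^^^^^^^^^^^^^^^^^^
IndexError: index -1 is out of bounds for axis 0 with size 0
```

Call:
{"api": "carry_out", "payload": {
  "series": "-40.2 -10.7 0 0 1; -40.2 -10.7 0 0 1; -40.2 -10.7 0 0 1; -40.2 -10.7 0 0 1; -40.2 -10.7 0 0 1"
}}

```text
t: 11.85
position: [0.4903, 0.0019, 0.2231]
tcp_rot: [0.572, 0.821, -0.001, -0.002]
ft_force: [1.5, -0.1, -3.5]
gripper_width: 0.0413
finger_force: 41.3
```

Call:
{"api": "carry_out", "payload": {
  "series": "-40.2 -10.7 0 0 1; -40.2 -10.7 0 0 1; -40.2 -10.7 0 0 1; -40.2 -10.7 0 0 1; -40.2 -10.7 0 0 1"
}}

```text
t: 12.35
position: [0.5099, -0.205, 0.2228]
tcp_rot: [0.572, 0.82, -0.0, -0.002]
ft_force: [1.5, 0.4, -3.5]
gripper_width: 0.0413
finger_force: 41.3
```

Call:
{"api": "carry_out", "payload": {
  "series": "0 0 0 7.7 1; 0 0 0 7.7 1; 0 0 0 7.7 1; 0 0 0 7.6 1; 0 0 0 0 1"
}}

```text
t: 12.85
position: [0.51, -0.2033, 0.2229]
tcp_rot: [0.768, 0.64, -0.001, -0.002]
ft_force: [-0.4, -0.8, -3.3]
gripper_width: 0.0415
finger_force: 41.4
```

```bash
python3 go.py .5122 -.2038 .0840 79.6;  python3 - <<'E'
from h import *
c=cap('top','t3.png')
cv2.imwrite('pics/t3c.png',cv2.resize(c['img'][90:290,270:470,::-1],None,fx=3,fy=3))
hsv=cv2.cvtColor(c['img'],cv2.COLOR_RGB2HSV)
E
```

```text
t 12.85 pos [ 0.51   -0.2033  0.2229] a 79.6 tilt [-0.004  0.002 -1.   ] q6 -0.22 w 0.0415 F [-0.4 -0.8 -3.3]
shift [ -0.2   2.8 138.9] turn -0.0 then-axes shift [ -0.2   2.8 138.9]
```

View pics/t3c.png

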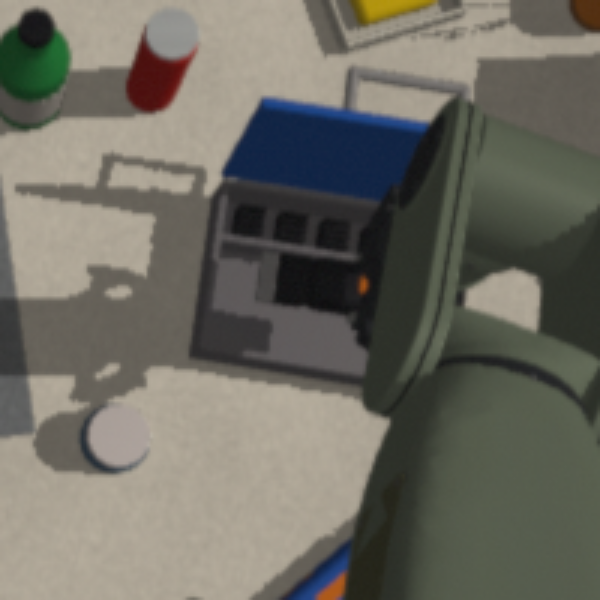

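```bash
python3 - <<'E'
from h import *
c=cap('top')
px=lambda *p:[[270+a/3,90+b/3] for a,b in p]
def loc(uv,z):
    P=world(c,uv,z); d=P-[.5353,-.208,0]; a=np.radians(-10.4)
    print(z,np.round(P,4).tolist(),'case xy mm',np.round(1000*np.c_[d[:,0]*np.cos(a)+d[:,1]*np.sin(a),-d[:,0]*np.sin(a)+d[:,1]*np.cos(a)],1).tolist())
loc(px((193,355),(360,381)),.062); loc(px((220,240),(350,256)),.046)
loc(px((258,276)),.166)
E
```

```text
0.062 [[0.4721, -0.0773, 0.062], [0.446, -0.2252, 0.062]] case xy mm [[-85.8, 117.1], [-84.7, -33.0]]
0.046 [[0.5805, -0.1097, 0.046], [0.5633, -0.2283, 0.046]] case xy mm [[26.8, 104.9], [31.2, -14.9]]
0.166 [[0.5233, -0.1163, 0.166]] case xy mm [[-28.4, 88.0]]
```

Call:
{"api": "carry_out", "payload": {
  "series": "0 0 40 0 1; 0 0 40 0 1; 0 0 30 0 1; 0 0 15 0 1; 0 0 5 0 1"
}}

```text
t: 13.45
position: [0.5098, -0.2031, 0.0925]
tcp_rot: [0.768, 0.641, -0.001, -0.002]
ft_force: [0.0, 1.3, -3.3]
gripper_width: 0.0413
finger_force: 41.4
```

Call:
{"api": "carry_out", "payload": {
  "series": "0 0 3 0 1; 0 0 2 0 1; 0 0 2 0 1; 0 0 0 0 1"
}}

```text
t: 13.85
position: [0.5114, -0.2038, 0.0885]
tcp_rot: [0.768, 0.64, 0.0, 0.001]
ft_force: [-0.3, -0.1, -3.8]
gripper_width: 0.0418
finger_force: 41.4
```

Call:
{"api": "carry_out", "payload": {
  "series": "0 0 1.5 0 1; 0 0 1.5 0 1; 0 0 0 0 1; 0 0 0 0 1"
}}

```text
t: 14.25
position: [0.5123, -0.2041, 0.0863]
tcp_rot: [0.768, 0.64, 0.001, 0.002]
ft_force: [2.0, 0.3, 5.3]
gripper_width: 0.0418
finger_force: 41.0
```

Call:
{"api": "carry_out", "payload": {
  "series": "0 0 1 0 1; 0 0 0 0 1; 0 0 0 0 1"
}}

```text
t: 14.55
position: [0.5124, -0.2041, 0.086]
tcp_rot: [0.768, 0.64, 0.001, 0.002]
ft_force: [0.6, 0.9, 11.9]
gripper_width: 0.0414
finger_force: 40.8
```

The floor is touched at +12 N. I'll release slightly, staying clear of the bay walls, and rise.

Call:
{"api": "carry_out", "payload": {
  "series": "0 0 0 0 0.38; 0 0 0 0 0.38; 0 0 0 0 0.38; 0 0 0 0 0.38"
}}

```text
t: 14.95
position: [0.5152, -0.2051, 0.0861]
tcp_rot: [0.769, 0.64, 0.003, 0.005]
ft_force: [8.2, 0.7, 5.0]
gripper_width: 0.0529
finger_force: 3.3
```

Call:
{"api": "carry_out", "payload": {
  "series": "0 0 -8 0 0.38; 0 0 -20 0 0.38; 0 0 -30 0 0.38; 0 0 -40 0 0.38; 0 0 -40 0 0.38"
}}

```text
t: 15.45
position: [0.5103, -0.2034, 0.2231]
tcp_rot: [0.768, 0.64, -0.001, -0.001]
ft_force: [0.4, -0.5, -0.1]
gripper_width: 0.053
finger_force: 0.0
```

Call:
{"api": "carry_out", "payload": {
  "series": "0 0 -45 0 0.68; 0 0 -45 0 0.68; 0 0 -30 0 0.68; 0 0 0 0 0.68; 0 0 0 0 0.68"
}}

```text
t: 15.95
position: [0.5106, -0.2035, 0.3422]
tcp_rot: [0.768, 0.64, 0.0, 0.0]
ft_force: [-0.3, -0.2, -0.5]
gripper_width: 0.0277
finger_force: 0.0
```

```bash
python3 go.py .6748 -.2349 .345 79.6; python3 lid.py; python3 - <<'E'
from h import *
c=cap('wrist','w4.png')
E
```

```text
t 15.95 pos [ 0.5106 -0.2035  0.3422] a 79.6 tilt [ 0. -0. -1.] q6 -0.22 w 0.0277 F [-0.3 -0.2 -0.5]
shift [ -1.1 167.1  -2.7] turn -0.0 then-axes shift [ -1.2 167.1  -2.7]
scene 1917 angle 1.6501362226696858 max r 0.16767543342039185
top 1522 angle 1.6562577920580126 max r 0.1702016806599241
```

View pics/w4.png

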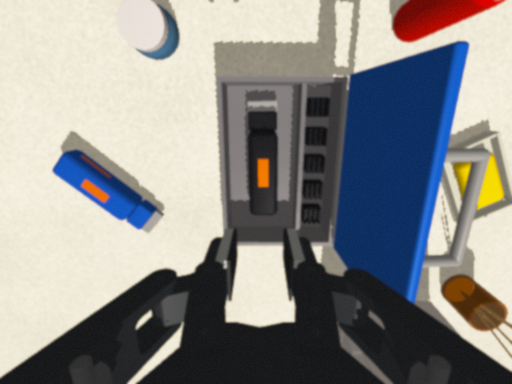

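The clipper lies flat in the front bay at (262,160), blade towards the left end, and the lid is still at its stop. Next I re-grip the handle.

Call:
{"api": "carry_out", "payload": {
  "series": "-0.3 42 -1 0 0.68; -0.3 42 -1 0 0.68; -0.3 42 -1 0 0.68; 0 40 0 0 0.68; 0 0 0 0 0.68"
}}

```text
t: 16.6
position: [0.6778, -0.235, 0.3398]
tcp_rot: [0.768, 0.64, -0.001, -0.002]
ft_force: [0.6, -0.5, -1.2]
gripper_width: 0.0276
finger_force: 0.0
```

```bash
python3 go.py .6740 -.2349 .2655 79.6
```

```text
t 16.6 pos [ 0.6778 -0.235   0.3398] a 79.6 tilt [-0.004  0.002 -1.   ] q6 -0.17 w 0.0276 F [ 0.6 -0.5 -1.2]
shift [-0.6 -3.5 74.3] turn 0.0 then-axes shift [-0.6 -3.5 74.3]
```

Call:
{"api": "carry_out", "payload": {
  "series": "0 -2 15 0 0.68; 0 0 20 0 0.68; 0 0 20 0 0.68; 0 0 12 0 0.68; 0 0 6 0 0.68"
}}

```text
t: 17.1
position: [0.6712, -0.234, 0.2697]
tcp_rot: [0.768, 0.64, -0.001, -0.002]
ft_force: [-0.5, -0.1, -0.4]
gripper_width: 0.0275
finger_force: 0.0
```

Call:
{"api": "carry_out", "payload": {
  "series": "0 0 1 0 1; 0 0 0 0 1; 0 0 0 0 1; 0 0 0 0 1",
  "force": 25
}}

```text
t: 17.5
position: [0.6721, -0.2343, 0.2707]
tcp_rot: [0.768, 0.64, -0.0, -0.0]
ft_force: [-0.2, -0.4, -5.5]
gripper_width: 0.0083
finger_force: 24.7
```

```bash
python3 arc.py 1.65 0 25; python3 go.py .4718 -.197 .1845 79.6
```

```text
path x,z [  60. -154.] [149.7  48. ]
0 -10 -4 0 1; 0 -10 -3 0 1; 0 -11 -2 0 1; 0 -10 -1 0 1; 0 -11 -1 0 1; 0 -10 -1 0 1; 0 -11 1 0 1; 0 -11 1 0 1; 0 -10 2 0 1; 0 -10 3 0 1; 0 -11 3 0 1; 0 -9 4 0 1; 0 -10 4 0 1; 0 -9 6 0 1; 0 -9 5 0 1; 0 -9 7 0 1; 0 -8 7 0 1; 0 -7 7 0 1; 0 -8 8 0 1; 0 -6 8 0 1; 0 -6 9 0 1; 0 -6 9 0 1; 0 -4 10 0 1; 0 -5 10 0 1; 0 -3 10 0 1
t 17.5 pos [ 0.6721 -0.2343  0.2707] a 79.6 tilt [-0.001  0.    -1.   ] q6 -0.17 w 0.0083 F [-0.2 -0.4 -5.5]
shift [   0.4 -203.7   86.4] turn -0.0 then-axes shift [   0.5 -203.7   86.4]
```

Call:
{"api": "carry_out", "payload": {
  "series": "0 -10 -3 0 1; 0 -10 -3 0 1; 0 -11 -2 0 1; 0 -10 -1 0 1; 0 -11 -1 0 1"
}}

```text
t: 18.0
position: [0.621, -0.2247, 0.283]
tcp_rot: [0.768, 0.64, 0.001, 0.002]
ft_force: [3.0, 0.7, 1.4]
gripper_width: 0.0089
finger_force: 24.6
```

Call:
{"api": "carry_out", "payload": {
  "series": "0 -10 -1 0 1; 0 -11 1 0 1; 0 -11 1 0 1; 0 -10 2 0 1; 0 -10 3 0 1"
}}

```text
t: 18.5
position: [0.569, -0.2151, 0.2755]
tcp_rot: [0.768, 0.64, 0.0, -0.0]
ft_force: [1.9, 1.8, 2.5]
gripper_width: 0.0088
finger_force: 25.4
```

Call:
{"api": "carry_out", "payload": {
  "series": "0 -11 3 0 1; 0 -9 4 0 1; 0 -10 4 0 1; 0 -9 6 0 1; 0 -9 5 0 1"
}}

```text
t: 19.0
position: [0.5219, -0.2065, 0.2521]
tcp_rot: [0.768, 0.64, -0.0, -0.0]
ft_force: [2.5, 1.8, -1.0]
gripper_width: 0.0089
finger_force: 25.4
```

Call:
{"api": "carry_out", "payload": {
  "series": "0 -9 7 0 1; 0 -8 7 0 1; 0 -7 7 0 1; 0 -8 8 0 1; 0 -6 8 0 1"
}}

```text
t: 19.5
position: [0.4849, -0.1997, 0.2151]
tcp_rot: [0.768, 0.64, 0.0, 0.0]
ft_force: [1.6, 1.5, 0.0]
gripper_width: 0.0088
finger_force: 25.1
```

Call:
{"api": "carry_out", "payload": {
  "series": "0 -6 9 0 1; 0 -6 9 0 1; 0 -4 8 0 1; 0 -3 6 0 1; 0 -1 4 0 1"
}}

```text
t: 20.0
position: [0.4656, -0.1962, 0.1792]
tcp_rot: [0.768, 0.64, -0.0, -0.0]
ft_force: [2.4, 2.4, 1.3]
gripper_width: 0.0085
finger_force: 24.8
```

```bash
python3 lid.py; python3 go.py .4625 -.1947 .166 79.6
```

```text
scene 2014 angle 0.05859707157530573 max r 0.15706646492194162
top 2389 angle 0.05361785913363741 max r 0.1647831565135685
t 20.1 pos [ 0.4654 -0.1962  0.1789] a 79.6 tilt [-0.001  0.    -1.   ] q6 -0.24 w 0.0089 F [ 4.2  2.2 -4.9]
shift [ 0.9 -3.1 12.9] turn -0.0 then-axes shift [ 0.9 -3.1 12.9]
```

Call:
{"api": "carry_out", "payload": {
  "series": "0 -1 3 0 1; 0 -1 3 0 1; 0 0 2 0 1; 0 0 1 0 1; 0 0 0 0 1"
}}

```text
t: 20.6
position: [0.4628, -0.1957, 0.1704]
tcp_rot: [0.768, 0.64, -0.001, -0.001]
ft_force: [-1.0, 1.4, -0.6]
gripper_width: 0.0087
finger_force: 24.7
```

```bash
python3 lid.py; python3 go.py .4625 -.1947 .166 79.6
```

```text
scene 1898 angle 0.00031499768528982344 max r 0.1563210366493236
top 2379 angle 3.1394254612166868 max r 0.16382564775222067
t 20.7 pos [ 0.4627 -0.1957  0.1704] a 79.6 tilt [-0.003  0.001 -1.   ] q6 -0.24 w 0.0088 F [-1.4  2.4 -0.1]
shift [ 0.9 -0.4  4.4] turn -0.0 then-axes shift [ 0.9 -0.4  4.4]
```

Call:
{"api": "carry_out", "payload": {
  "series": "0 0 1 0 1; 0 0 1 0 1; 0 0 0 0 1"
}}

```text
t: 21.0
position: [0.4628, -0.1957, 0.1702]
tcp_rot: [0.768, 0.64, -0.001, -0.001]
ft_force: [-5.8, 3.0, 12.5]
gripper_width: 0.009
finger_force: 25.9
```

Call:
{"api": "carry_out", "payload": {
  "series": "0 0 1 0 1; 0 0 0 0 1; 0 0 0 0 1"
}}

```text
t: 21.3
position: [0.4627, -0.1957, 0.17]
tcp_rot: [0.768, 0.64, -0.001, -0.001]
ft_force: [-7.1, 4.2, 17.9]
gripper_width: 0.0087
finger_force: 26.5
```

The lid is firmly shut: the position no longer changes while the force rises to 18 N. Releasing and retreating.

Call:
{"api": "carry_out", "payload": {
  "series": "0 0 0 0 0.5; 0 0 0 0 0.4; 0 0 0 0 0.4; 0 0 0 0 0.4"
}}

```text
t: 21.7
position: [0.4638, -0.1961, 0.1676]
tcp_rot: [0.768, 0.64, -0.0, -0.0]
ft_force: [0.7, 0.3, -0.7]
gripper_width: 0.0513
finger_force: 0.0
```

Call:
{"api": "carry_out", "payload": {
  "series": "0 0 -10 0 0.4; 0 0 -20 0 0.4; 0 0 -35 0 0.4; 0 0 -40 0 0.4; 0 0 -40 0 0.4"
}}

```text
t: 22.2
position: [0.4636, -0.1958, 0.3149]
tcp_rot: [0.768, 0.64, -0.0, 0.0]
ft_force: [0.3, -0.8, 1.0]
gripper_width: 0.0511
finger_force: 0.0
```

Call:
{"api": "carry_out", "payload": {
  "series": "0 -40 0 0 0.4; 0 -40 0 0 0.4; 0 -20 0 0 0.4; 0 0 0 0 0.4; 0 0 0 0 0.4"
}}

```text
t: 22.7
position: [0.3659, -0.178, 0.3137]
tcp_rot: [0.769, 0.64, 0.001, 0.001]
ft_force: [0.2, -0.3, 0.7]
gripper_width: 0.0513
finger_force: 0.0
```

```bash
python3 lid.py; python3 m.py 2>&1| grep -E "^(brush|jar|mouth|deo|lid n|handle)"; python3 - <<'E'
from h import *
cap('scene','s9.png')
E
```

```text
scene 1899 angle 0.00033620790342241846 max r 0.15626995108808658
top 3917 angle 3.1385228318946377 max r 0.1637493771861107
```

View pics/s9.png

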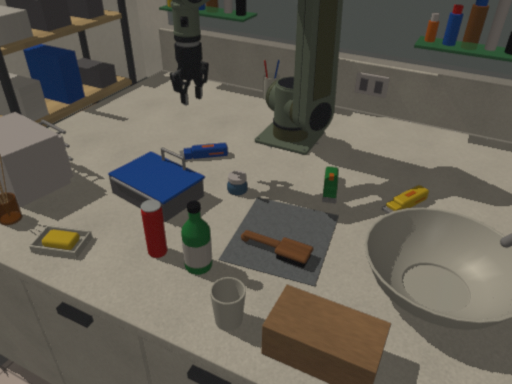

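The lid is shut at (157,178), the clipper is gone from the mat, and the brush, jar, bottle and can are where they were. The arm is clear, so I'm handing in.

```bash
python3 -c "
from workcell import ctrl
print(ctrl.hand_in())"
```

```text
the job is handed in; nothing more can be done
None
```

The clipper is lying in the wide front bay of its case and the lid is shut again. The lid was first opened to its stop, and the bystanders look undisturbed. I handed the job in at about 23 s, and no verdict came back.

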